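# Close the scale's draught cover and wedge up its levelling plate

## Robot

A 6-joint arm with a two-finger parallel gripper is mounted at the origin on a cart in front of the work surface, level with it; the furniture and walls round the work are solid. World frame = base frame: x ahead of the robot, y to its left, z up, the work surface at z = 0. Lengths are in m, angles in rad, forces in N, time in s.
With the tool pointing down it reaches from about 0.35 to 0.95 m from the base axis. Payload 17.4 kg.
Tool frame: the origin (TCP) lies between the finger pads; the fingertips stand ctrl.tcp_to_tips ahead of it and the grasp point (between the pads) lies 8 mm behind it (ctrl.tcp_to_tips is the distance from the TCP to the fingertips, in m); z points along the fingers, x is the direction in which the jaws open and shut, and the axes are right-handed (so a half turn about z gives the same grasp; the last joint's range is limited). The gripper opens to 93 mm and grips with 3 to 60 N. Pads are 15 mm wide; open, the fingers measure 128 mm over their backs; the gripper's body (75 mm by 188 mm) begins 65 mm behind the grasp point.
Start: joints at [1.099, 0.116, 1.442, -0, 1.584, -0.038], TCP at [0.284, 0.612, 0.23] pointing down, gripper open.
Joint ranges: [-2.83, 2.83], [-0.83, 2.19], [0.07, 2.5], [-1.14, 4.28], [0.01, 3], [-2.97, 2.97]. Speed limits (rad/s): [1.89, 1.89, 2.22, 3.14, 3.14, 3.14].

## Interface

Orientations are given as a 3x3 rotation matrix whose columns are the frame's x, y, z axes.
In Python, from bench import ctrl gives the robot as it stands. The module is installed in compiled form; this text tells all that it offers.
- The arm moves only by the shell command python3 -m jog 'ROWS' [OPENING] [FORCE]. ROWS is JSON, a list that holds one entry, the list of rows, each a list of 6 numbers: the shift along the tool's x, y, z in m, then the turn, a rotation vector about the tool's x, y, z in degrees. In form: [[[dx, dy, dz, rx, ry, rz], ...]]. A call has 1 to 20 rows; each row shifts and turns the commanded pose from where the row before left it, along the tool's axes as they then stand; what a row does not reach is not made up. A row lasts 1/12 s, in which the tool goes at most 41.7 mm and 7.16 degrees, less where a joint would pass 70% of its speed; a pose out of reach is approached as far as the arm can. A call with a gripper value outside its range is refused whole. OPENING is the finger opening in m, from 0 to 0.093, set as the call begins (- or left out, the last holds). The fingers move at their own pace and stop on an object; FORCE is the grip in N (left out, the last holds). Time passes only in rows, so rows that do not move let the fingers close. It gives the time, the measured TCP pose, the force and the opening at its end, in the units of the state.
- ctrl.get_state(): the state, without advancing time (a new reading comes with each control period).
- ctrl.get_image(name): name is "scene" or "side" or "wrist"; returns the picture (480x640x3 uint8, red, green, blue); there is no depth.
- ctrl.get_calibration(name): a dict with "fovy" (degrees; the focal length in pixels is half the picture's height over the tangent of half this angle, whatever the lens; pixels are square), "cx", "cy" (the principal point, pixels), "distortion" ([k1, k2, p1, p2, k3] as OpenCV has them; the pictures are not rectified), "T" (4x4, takes a point from camera to world coordinates); the wrist camera has in their place "T_tool_cam" (4x4, takes a point from camera to tool coordinates, whose origin is the TCP and whose axes are the tool frame's). Camera axes: x right, y up, looking along -z (the intrinsics and any distortion apply to the point x, -y, -z); pixel columns grow to the right and rows downward; lengths in m; the calibration is good to about 2 mm. A picture is of the moment at which its call begins: read the wrist's pose just before it. get_calibration takes no time and is no camera call.
- ctrl.sign_off(): hands the job in, once; it reports no verdict.
The state is a dict: "time": time; "qpos": joint angles; "qd": joint speeds; "joint_efforts": joint torques, N m; "eef_pos": TCP position; "eef_rot": TCP orientation; "force": force on the tool from outside, world axes, zero at the start; "moment": the same for the moment, N m; "grip_width": finger opening in m.
Only numpy, scipy, OpenCV 4.12 (cv2) and the standard library are available. Lean on these libraries where they do the work, as an engineer would, in place of code of your own. Each camera call takes 0.05 s, during which the arm holds its last target.

## Task

Swing the draught cover over the pocket scale fully shut so that its tab drops behind the shield's front rim. Then take the wooden wedge by its grip block and push it, thin end first, under the round bar along the free front edge of the scale's tilting plate until the bar has just lifted off, about 4 mm above where it rested. Finish while still holding the wedge there by its grip block, lying flat on the bench, with the hand clear of the stand and cover, and leave the two jars and the caliper undisturbed.

Things in the scene. Friction and masses are not known exactly. Their poses are not given: they have to be found in the camera images.
- stand: Levelling stand, fixed to the bench, front turned to the robot's left: two dark steel rails, 16 mm high, 148 mm apart inside, open between; on them a hinged aluminium plate 176 mm wide with scale and clear shield (outer front x = -50, top z = 66 mm). Origin: on the bench under the middle; x points from front (lift bar, rails' end: x = -72) to back, z up. Plate hinge along y at x = 75, z = 24 mm.
- lift_bar (a point): Lowest point, mid length, of the round steel bar (8 mm thick, 140 mm long, along the stand's y) under the plate's front edge; in the stand's frame x = -72, y = 0 mm. 14 mm above the bench while the plate rests on the rails; rises as the wedge goes in. The plate and its load weigh about 0.6 kg and tilt freely about the rear hinge.
- cover (a joint): Angle of the draught cover (rad): 0 = fully shut, flat on the shield, tab behind the front rim, on a firm stop; positive = open, front edge raised and swung back (1.57: upright). Stiff hinge: the cover stays where it is left and needs about 1 N at its front edge to move.
- cover_hinge (a point): Middle of the cover's hinge axis (along the stand's y) at the top of the shield's back wall; in the stand's frame x = 66, z = 69 mm.
- cover_edge (a point): Middle of the cover's front edge, on its outer (when shut, upper) face. The cover is a clear sheet in an aluminium frame, 152 mm wide, 120 mm from hinge to front edge, 4 mm thick; the tab is 11 mm back from this edge, 50 mm wide, 13 mm deep. When shut the outer face is 71 mm above the bench.
- wedge: Loose pale hardwood wedge, 24 mm wide, 116 mm long, about 90 g, on the bench. Origin: on its underside below the middle of the upright grip block (28 mm long, 24 mm wide across y, 50 mm high) at the thick end; x points to the thin end (at x = 102 mm, 3 mm thick), z up. The upper face rises evenly, 1 in 4, to 25 mm at the block's face (x = 14 mm).
- jar_flux: Small amber screw-lid jar, 43 mm diameter, 55 mm high, standing loose; origin under its middle. Bystander.
- jar_talc: White jar with blue lid, 39 mm diameter, 62 mm high, standing loose; origin under its middle. Bystander.
- caliper: Digital caliper 150 mm long (along its y), 51 mm wide, 11 mm high, lying loose; origin under its middle. Bystander.

How it is judged:
On the way, in this order (a step that is already met when the one before it is completed fails the run):
1. the cover is shut, its tab behind the rim, with the plate still resting on the rails (value of joint cover below 0.06 rad and height (world z) of lift_bar below 0.0152 m), for 0.2 s.
2. the wedge, held in the fingers, lifts the plate's front bar (height (world z) of lift_bar above 0.016 m and contact force between wedge and stand above 0.5 N and contact force between the fingers and wedge above 1 N), for 0.2 s.
At the end, for the whole second after the job is handed in: Cover shut within 0.06 rad; lift bar's underside 16 to 20.5 mm above the bench, carried by the wedge, which lies flat (0.12 rad), still, and gripped with at least 1 N; the hand touches neither stand nor cover; jars and caliper within 20 mm of their start (all of step 2 and value of joint cover below 0.06 rad and height (world z) of lift_bar below 0.0205 m and contact force between each of the arm, the fingers and stand below 0.2 N and angle between wedge's own z axis and vertical below 0.12 rad and linear speed of wedge below 0.02 m/s and distance of each of jar_flux, jar_talc, caliper from where it was at the start of the episode below 0.02 m); the arm keeps its last pose, push and grip.
It fails at once if a jar or the caliper is knocked over or pushed away (angle between any of jar_flux, jar_talc's own z axis and vertical above 0.5 rad or distance of any of jar_flux, jar_talc, caliper from where it was at the start of the episode above 0.04 m).
It also fails if it takes over 51 s, if anything falls off the work surface, if the arm or the gripper's body presses on something with over 40 N, if the wrist force passes 120 N, or if a joint passes its speed limit or range.

## Working session

There is one attempt and no reset: what is moved stays moved. The work goes in short steps, Python scripts to look and compute and a shell command to move; the robot and the scene stay as the last step left them, time stands still between calls to the robot, and variables do not carry over. Pictures are saved under pics/ and viewed, and the job is handed in when it is done.

```bash
mkdir -p pics
python3 - <<'E'
from bench import ctrl
import cv2
s=ctrl.get_state(); print(s, ctrl.tcp_to_tips)
for n in ["scene","side","wrist"]:
    cv2.imwrite(f"pics/a_{n}.png",ctrl.get_image(n)[:,:,::-1]); print(n,ctrl.get_calibration(n))
E
```

```text
{'time': 0.0, 'qpos': array([ 1.09918168e+00,  1.16474666e-01,  1.44227774e+00, -2.08281413e-06,
        1.58399873e+00, -3.77891223e-02]), 'qd': array([ 1.54906114e-03, -1.56250075e-03, -9.38158060e-05,  2.24756386e-04,
       -2.75075098e-04,  1.55698227e-03]), 'joint_efforts': array([ 7.07914860e-04, -7.21281266e+01, -6.22591639e+01,  7.80223520e-02,
        2.39151693e-02, -1.03865389e-04]), 'eef_pos': array([0.28364495, 0.61229369, 0.22890506]), 'eef_rot': array([[ 4.20344732e-01,  9.07364332e-01, -5.24471097e-04],
       [ 9.07363745e-01, -4.20345057e-01, -1.03296106e-03],
       [-1.15773086e-03, -4.16863189e-05, -9.99999329e-01]]), 'force': array([-1.17292977, -0.66440235,  0.2561889 ]), 'moment': array([ 0.01045341, -0.06684888,  0.00021509]), 'grip_width': 0.09307182833761532} 0.011
scene {'fovy': 43.18504402462476, 'cx': 311.36369709780854, 'cy': 238.50066800752478, 'distortion': array([-0.00294431,  0.        ,  0.        ,  0.        ,  0.        ]), 'T': array([[ 0.98134937, -0.14403283,  0.12731047,  0.74079698],
       [ 0.19206103,  0.76261502, -0.61768187, -1.012288
[... 377 characters left out ...]
0.35923797,  0.3638279 , -0.85940522, -1.17250062],
       [ 0.01861055,  0.9234872 ,  0.38317756,  0.54952018],
       [ 0.        ,  0.        ,  0.        ,  1.        ]])}
wrist {'fovy': 71.45576531532127, 'cx': 319.61952056346144, 'cy': 234.78775993247157, 'distortion': array([-0.0578499,  0.       ,  0.       ,  0.       ,  0.       ]), 'T_tool_cam': array([[ 9.99999542e-01, -8.87413562e-04, -3.57374464e-04,
         1.20928988e-04],
       [-9.52493822e-04, -9.58425795e-01, -2.85340301e-01,
        -7.89957681e-02],
       [-8.93020517e-05,  2.85340511e-01, -9.58426202e-01,
        -1.54811254e-01],
       [ 0.00000000e+00,  0.00000000e+00,  0.00000000e+00,
         1.00000000e+00]])}
```

View pics/a_scene.png

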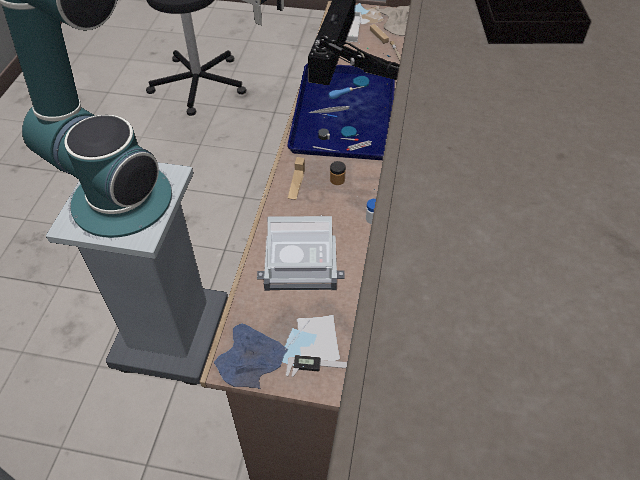

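View pics/a_side.png

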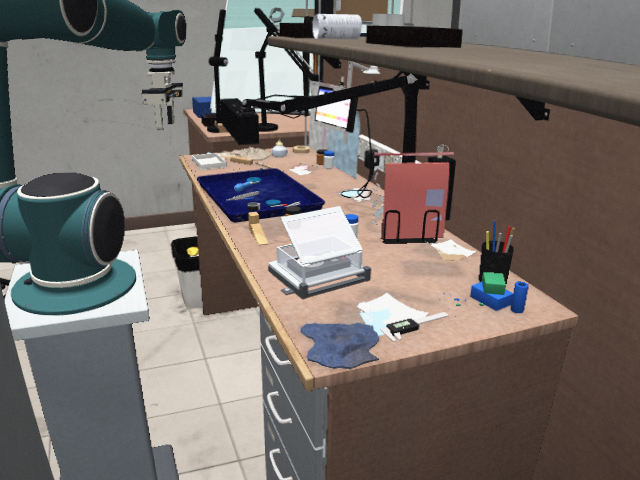

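View pics/a_wrist.png

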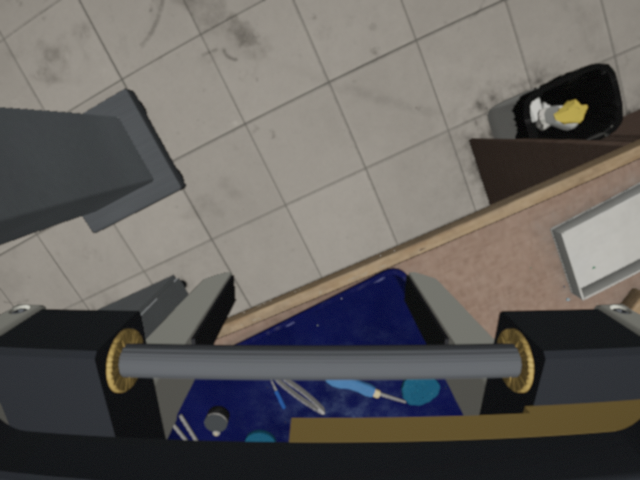

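```bash
cat > h.py <<'E'
import numpy as np, cv2
from bench import ctrl
def cam(n,state=None):
    c=ctrl.get_calibration(n)
    f=240/np.tan(np.radians(c["fovy"]/2))
    K=np.array([[f,0,c["cx"]],[0,f,c["cy"]],[0,0,1.]])
    if "T" in c: T=c["T"]
    else:
        s=state or ctrl.get_state(); T0=np.eye(4);T0[:3,:3]=s["eef_rot"];T0[:3,3]=s["eef_pos"];T=T0@c["T_tool_cam"]
    return K,np.array(c["distortion"],float),T
def ray(C,u,v):
    K,d,T=C
    p=cv2.undistortPoints(np.array([[[u,v]]],float),K,d)[0,0]
    return T[:3,3],T[:3,:3]@np.array([p[0],-p[1],-1])
def onz(C,u,v,z=0.):
    o,r=ray(C,u,v); return o+r*(z-o[2])/r[2]
def tri(obs):
    A=np.zeros((3,3));b=np.zeros(3)
    for C,u,v in obs:
        o,r=ray(C,u,v);r=r/np.linalg.norm(r);P=np.eye(3)-np.outer(r,r);A+=P;b+=P@o
    return np.linalg.solve(A,b)
def proj(C,p):
    K,d,T=C
    q=np.linalg.inv(T)@np.r_[p,1]; q=np.array([q[0],-q[1],-q[2]])
    return cv2.projectPoints(q[None],np.zeros(3),np.zeros(3),K,d)[0][0,0]
def shot(n,name,crop=None,k=1):
    s=ctrl.get_state(); im=ctrl.get_image(n)[:,:,::-1]; cv2.imwrite(f"pics/{name}_full.png",im)
    if crop: x0,y0,x1,y1=crop; im=im[y0:y1,x0:x1]
    im=cv2.resize(im,None,fx=k,fy=k,interpolation=cv2.INTER_CUBIC); cv2.imwrite(f"pics/{name}.png",im); return s
E
python3 - <<'E'
import cv2
a=cv2.imread("pics/a_scene.png")[140:300,230:400];cv2.imwrite("pics/b1.png",cv2.resize(a,None,fx=3.7,fy=3.7,interpolation=2))
a=cv2.imread("pics/a_side.png")[190:310,230:390];cv2.imwrite("pics/b2.png",cv2.resize(a,None,fx=5,fy=5,interpolation=2))
E
```

```text
(no output)
```

View pics/b1.png

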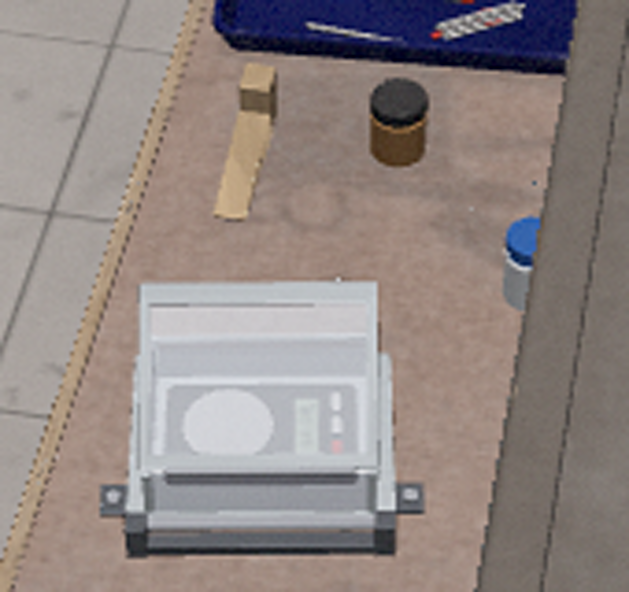

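View pics/b2.png

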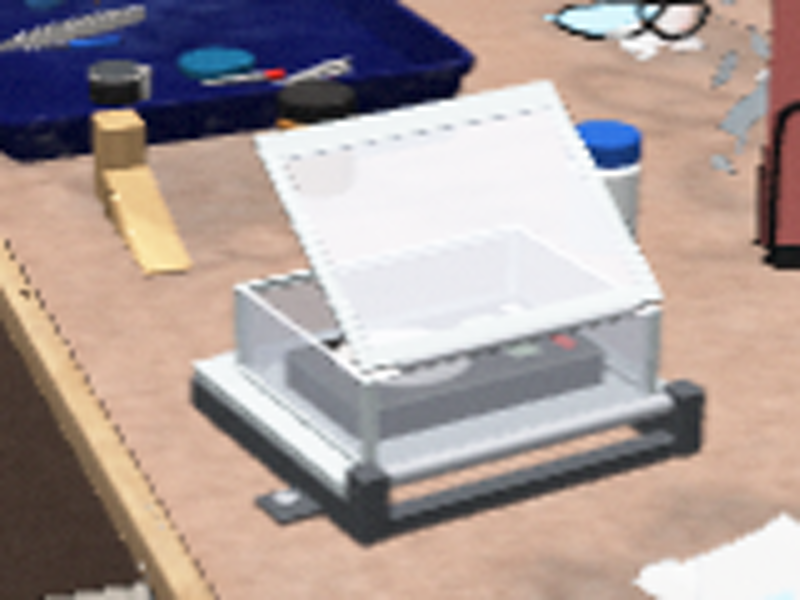

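Run:
```python
from h import *
S=cam("scene");D=cam("side")
np.set_printoptions(precision=4,suppress=True)
s=lambda u,v:(S,u/3.7+230,v/3.7+140)
d=lambda u,v:(D,u/5+230,v/5+190)
for n,a,b in [("block",(259,74),(118,118)),("tip",(231,216),(168,271)),("flux",(399,98),(316,98)),("talc",(527,235),(612,130)),("covL",(140,285),(258,138)),("covR",(377,283),(551,83)),("hinL",(140,470),(370,375)),("hinR",(380,468),(660,303)),("railL",(127,555),(367,545)),("railR",(395,552),(700,455))]:
    print(n,tri([s(*a),d(*b)]))
print(onz(*s(259,74),.05),onz(*s(231,216),.003),onz(*s(127,555)),onz(*s(395,552)),onz(*d(193,405),0),onz(*s(399,98),.055))
```

```text
block [0.4629 0.1926 0.0456]
tip [ 0.4617  0.09   -0.0026]
flux [0.5715 0.1832 0.0485]
talc [0.6852 0.046  0.0657]
covL [ 0.4501 -0.1088  0.1407]
covR [ 0.5985 -0.0788  0.1401]
hinL [ 0.4683 -0.2006  0.0675]
hinR [ 0.6169 -0.1669  0.0642]
railL [ 0.4602 -0.2218  0.0002]
railR [ 0.6316 -0.1832 -0.0048]
[0.4641 0.1879 0.05  ] [0.4634 0.0845 0.003 ] [ 0.4596 -0.2212  0.    ] [ 0.6317 -0.1861  0.    ] [ 0.429  -0.0707  0.    ] [0.5723 0.1768 0.055 ]
```

```bash
python3 - <<'E'
from h import *
from scipy.optimize import least_squares
S=cam("scene");D=cam("side")
# shelf front edge: line along y: scene left edge px, side lower edge px
sc=[(411,0),(377,200),(345,370)]; sd=[(300,45),(460,97),(640,163)]
def f(p):
    r=[]
    for C,L in ((S,sc),(D,sd)):
        for u,v in L:
            o,d=ray(C,u,v); t=(p[0]+p[2]*0-o[0])/d[0]; r.append(o[2]+t*d[2]-p[1])
    return r
print(least_squares(f,[.8,.4,0]).x)
E
python3 -m jog '[[[0,0,0,0,0,6.5],[0,0,0,0,0,6.5],[0,0,0,0,0,6.5],[0,0,0,0,0,6.5],[0,0,0,0,0,6.5],[0,0,0,0,0,6.5],[0,0,0,0,0,6.5],[0,0,0,0,0,6.5]]]' 0.093
```

```text
[0.70695605 0.43169501 0.        ]
time: 0.82
eef_pos: [0.2837, 0.6124, 0.2293]
eef_rot: [[0.975, 0.222, -0.0], [0.222, -0.975, -0.0], [-0.0, 0.0, -1.0]]
force: [-0.2, 0.2, 0.1]
grip_width: 0.093
```

Run:
```python
from h import *
S=cam("scene");D=cam("side")
print(tri([(S,320,70),(D,240,122)]), onz(S,320,80,0),onz(S,320,80,.2), onz(S,345,10,.2),onz(D,240,140,0))
```

```text
[0.48017345 0.33854566 0.25674515] [0.43972362 0.62240987 0.        ] [0.48912131 0.35420172 0.2       ] [0.50032268 0.71978426 0.2       ] [0.68409431 1.31885432 0.        ]
```

Run:
```python
import cv2
a=cv2.imread("pics/a_scene.png")[0:160,270:430];cv2.imwrite("pics/c1.png",cv2.resize(a,None,fx=3.7,fy=3.7,interpolation=2))
a=cv2.imread("pics/a_side.png")[0:200,180:440];cv2.imwrite("pics/c2.png",cv2.resize(a,None,fx=3,fy=3,interpolation=2))
```

```text
(no output)
```

View pics/c1.png

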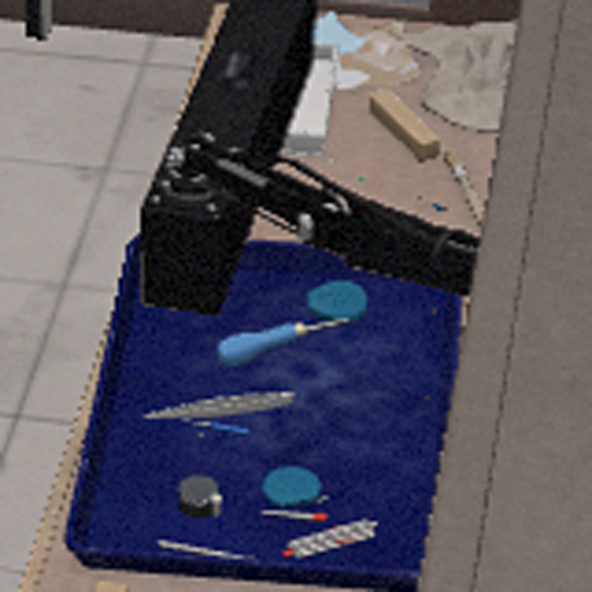

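View pics/c2.png

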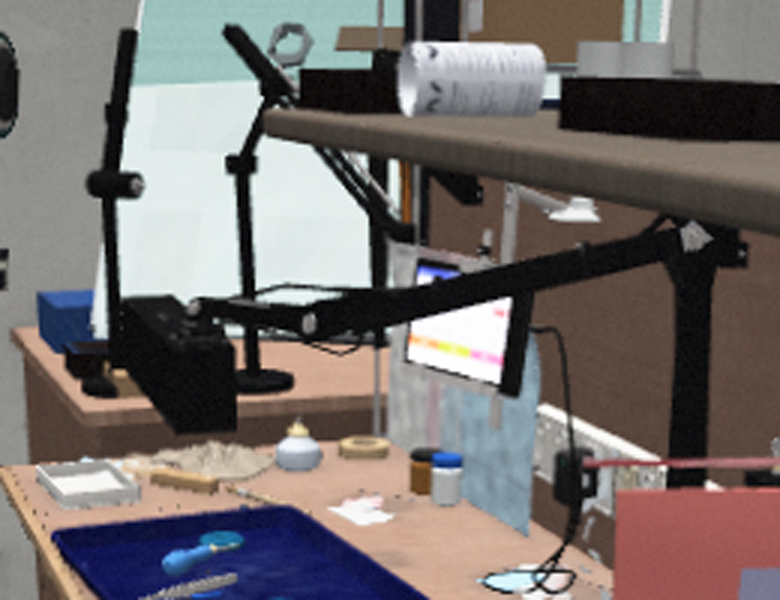

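Run:
```python
from h import *
np.set_printoptions(precision=3,suppress=True)
S=cam("scene");D=cam("side")
for a,b in [((308.6,81.9),(239.3,144)),((330,84.6),(258.3,142.7)),((308.6,56),(237.3,116.7)),((334.9,60.8),(258.3,112.7))]:
    p=tri([(S,*a),(D,*b)]);print(p,proj(S,p)-a,proj(D,p)-b)
```

```text
[0.461 0.332 0.206] [-0.064 -0.072] [0.074 0.055]
[0.519 0.336 0.204] [-0.484 -0.564] [0.566 0.419]
[0.46  0.342 0.282] [-0.111 -0.124] [0.124 0.095]
[0.526 0.337 0.286] [-2.16  -2.423] [2.416 1.778]
```

```bash
python3 -m jog '[[[-0.0036,0.0363,0,0,0,0],[-0.0036,0.0363,0,0,0,0],[-0.0036,0.0363,0,0,0,0],[-0.0036,0.0363,0,0,0,0],[-0.0036,0.0363,0,0,0,0],[-0.0036,0.0363,0,0,0,0],[-0.0036,0.0363,0,0,0,0],[-0.0036,0.0363,0,0,0,0],[-0.0036,0.0363,0,0,0,0],[-0.0036,0.0363,0,0,0,0],[0.0152,0.0308,0,0,0,0],[0.0152,0.0308,0,0,0,0],[0.0152,0.0308,0,0,0,0],[0.0152,0.0308,0,0,0,0],[0.0152,0.0308,0,0,0,0],[0.0152,0.0308,0,0,0,0],[0,0,0,0,0,0],[0,0,0,0,0,0]]]'
python3 - <<'E'
from h import *
s=shot("wrist","d1")
print(s["eef_pos"],s["eef_rot"])
import pickle; pickle.dump(s,open("d1.pkl","wb"))
E
```

```text
time: 2.32
eef_pos: [0.4625, 0.0904, 0.2292]
eef_rot: [[0.974, 0.225, -0.001], [0.225, -0.974, -0.0], [-0.001, -0.0, -1.0]]
force: [0.2, 0.3, 0.1]
grip_width: 0.0926
[0.46253041 0.09036471 0.22916733] [[ 9.74434528e-01  2.24668833e-01 -1.12512497e-03]
 [ 2.24668785e-01 -9.74435174e-01 -1.71014214e-04]
 [-1.13478291e-03 -8.61383040e-05 -9.99999352e-01]]
```

View pics/d1.png

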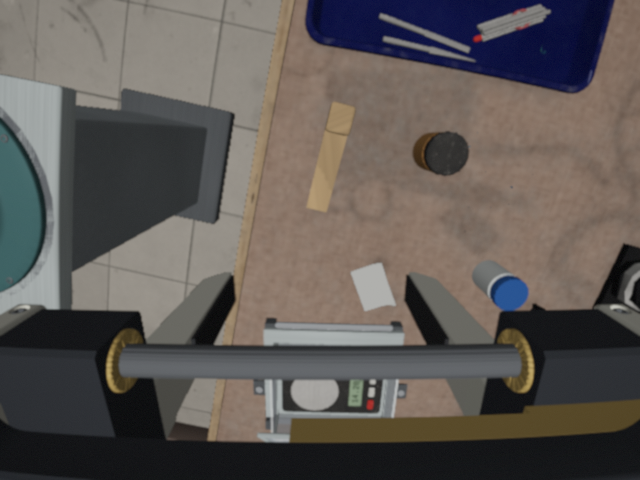

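Run:
```python
import cv2
i=cv2.imread("pics/d1_full.png")
a=i[90:225,270:390];b=i[310:345,240:420]
cv2.imwrite("pics/d2.png",cv2.resize(a,None,fx=4.4,fy=4.4,interpolation=2))
cv2.imwrite("pics/d3.png",cv2.resize(b,None,fx=4.4,fy=4.4,interpolation=2))
```

```text
(no output)
```

View pics/d2.png

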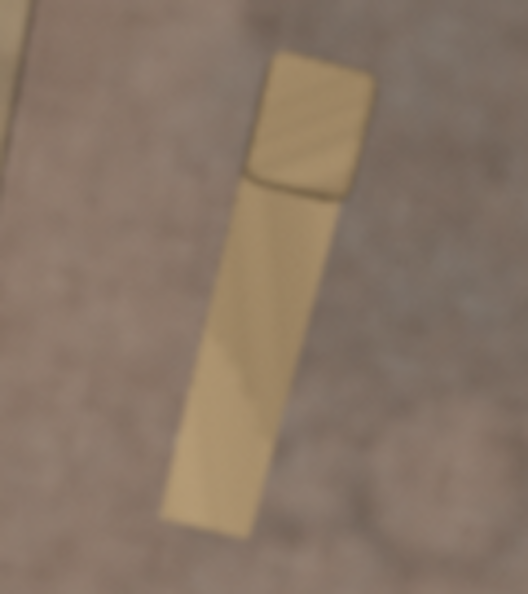

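View pics/d3.png

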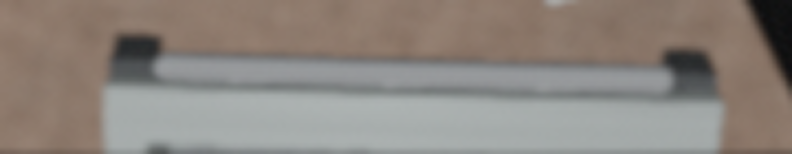

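Run:
```python
from h import *
import pickle
np.set_printoptions(precision=4,suppress=True)
C=cam("wrist",pickle.load(open("d1.pkl","rb")))
w=lambda u,v,z:onz(C,u/4.4+270,v/4.4+90,z)[:2]
b=np.array([w(*p,.05) for p in [(275,52),(376,73),(347,200),(245,175)]])
t=np.array([w(*p,.003) for p in [(162,518),(250,538)]])
bc=b.mean(0);tc=t.mean(0);d=tc-bc
print(bc,tc,np.linalg.norm(d),np.degrees(np.arctan2(d[1],d[0])))
print(np.linalg.norm(b-np.roll(b,1,0),axis=1))
q=lambda u,v,z:onz(C,u/4.4+240,v/4.4+310,z)[:2]
L=q(155,66,.018);R=q(672,79,.018);m=(L+R)/2;print(L,R,m,np.linalg.norm(R-L),np.degrees(np.arctan2(*(R-L)[::-1])))
a=q(115,37,.016);c=q(708,53,.016);print("rail",(a+c)/2,np.linalg.norm(c-a),np.degrees(np.arctan2(*(c-a)[::-1])))
```

```text
[0.4609 0.188 ] [0.4607 0.086 ] 0.10204062537774515 -90.13864731866268
[0.0262 0.0221 0.0271 0.023 ]
[ 0.4421 -0.0656] [ 0.5868 -0.0367] [ 0.5144 -0.0511] 0.1475858040898886 11.303896341229073
rail [ 0.5122 -0.0438] 0.16917969020672363 11.205370819359604
```

```bash
python3 -m jog '[[[0,0,0,0,0,1.5],[0.0038,0.033,0,0,0,0],[0.0038,0.033,0,0,0,0],[0.0038,0.033,0,0,0,0],[0.0038,0.033,0,0,0,0],[0.0038,0.033,0,0,0,0],[0.0038,0.033,0,0,0,0],[0,0,0.02,0,0,0],[0,0,0.02,0,0,0],[0,0,0.02,0,0,0],[0,0,0,0,0,0],[0,0,0,0,0,0]]]' 0 20
python3 - <<'E'
from h import *
shot("side","e1",(230,120,390,300),4)
E
```

```text
time: 3.37
eef_pos: [0.5239, -0.0966, 0.1695]
eef_rot: [[0.979, 0.203, -0.001], [0.203, -0.979, 0.0], [-0.001, -0.001, -1.0]]
force: [0.8, -0.1, 0.8]
grip_width: 0.0179
```

View pics/e1.png

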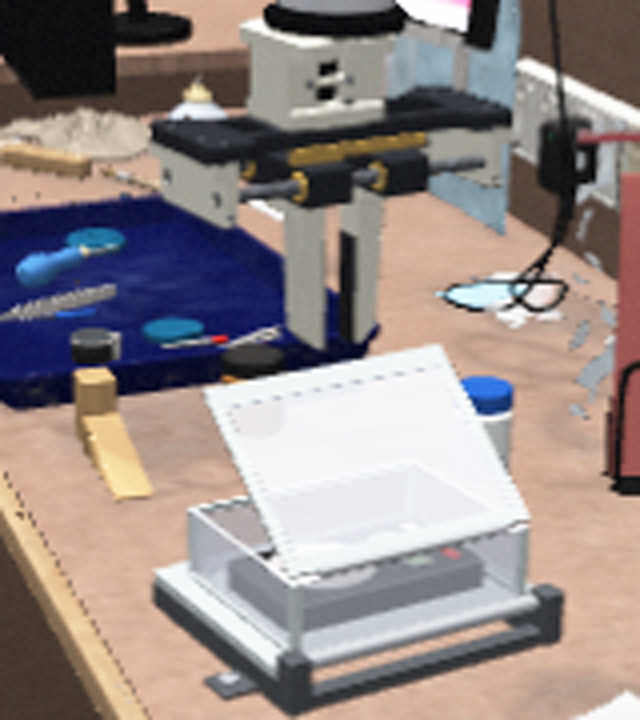

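```bash
python3 -m jog '[[[0,0.008,0.005,0,0,0],[0,0,0.01,0,0,0],[0,0,0.01,0,0,0],[0,0,0.01,0,0,0],[0,0,0.008,0,0,0],[0,0,0.008,0,0,0],[0,0,0.008,0,0,0],[0,0,0.008,0,0,0],[0,0,0.007,0,0,0]]]'
python3 -m jog '[[[0,0,0.004,0,0,0],[0,0,0.004,0,0,0],[0,0,0,0,0,0]]]'
```

```text
time: 4.17
eef_pos: [0.5259, -0.1055, 0.0947]
eef_rot: [[0.979, 0.202, -0.0], [0.202, -0.979, 0.0], [-0.0, -0.0, -1.0]]
force: [-0.3, -0.0, 0.4]
grip_width: 0.0002
time: 4.42
eef_pos: [0.5257, -0.1055, 0.0869]
eef_rot: [[0.979, 0.202, -0.001], [0.202, -0.979, 0.0], [-0.001, -0.0, -1.0]]
force: [0.1, -0.2, -0.6]
grip_width: 0.0007
```

```bash
python3 -m jog '[[[0,0,0.002,0,0,0],[0,0,0.002,0,0,0],[0,0,0.001,0,0,0],[0,0,0.001,0,0,0],[0,0,0,0,0,0]]]'
python3 - <<'E'
from h import *
shot("side","e2",(230,120,390,300),4)
E
```

```text
time: 4.83
eef_pos: [0.5261, -0.1056, 0.0818]
eef_rot: [[0.979, 0.202, 0.0], [0.202, -0.979, -0.0], [0.0, 0.0, -1.0]]
force: [-0.5, 0.0, -0.4]
grip_width: 0.0006
```

View pics/e2.png

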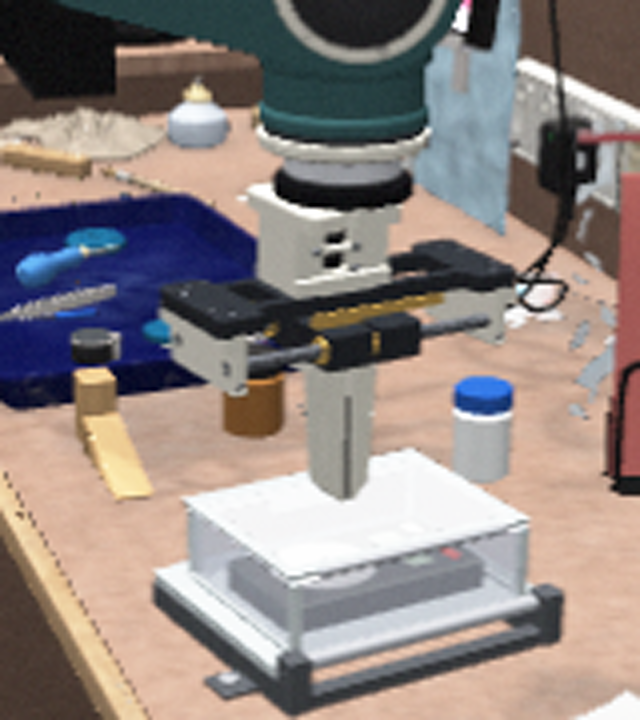

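```bash
python3 -m jog '[[[0,0,0.001,0,0,0],[0,0,0.001,0,0,0],[0,0,0,0,0,0],[0,0,0,0,0,0],[0,0,0,0,0,0]]]'
```

```text
time: 5.3
eef_pos: [0.5262, -0.1056, 0.0814]
eef_rot: [[0.979, 0.202, 0.001], [0.202, -0.979, -0.0], [0.001, 0.0, -1.0]]
force: [-8.0, 2.5, 17.6]
grip_width: 0.0006
```

```bash
python3 -m jog '[[[0,0,-0.02,0,0,0],[0,0,-0.03,0,0,0],[0,0,-0.04,0,0,0],[-0.0005,-0.0334,0,0,0,0],[-0.0005,-0.0334,0,0,0,0],[-0.0005,-0.0334,0,0,0,0],[-0.0005,-0.0334,0,0,0,0],[-0.0005,-0.0334,0,0,0,0],[-0.0005,-0.0334,0,0,0,0],[-0.0005,-0.0334,0,0,0,0],[-0.0005,-0.0334,0,0,0,0],[-0.0005,-0.0334,0,0,0,0],[0,0,0,0,0,5.8],[0,0,0,0,0,5.9],[0,0,0.02,0,0,0],[0,0,0,0,0,0],[0,0,0,0,0,0]]]' 0.06
python3 - <<'E'
from h import *
shot("side","f1",(210,120,370,300),4); s=shot("wrist","f2")
C=cam("wrist",s)
for p in [(.449,.174,.05),(.473,.174,.05),(.449,.202,.05),(.473,.202,.05),(.449,.086,.003)]: print(proj(C,np.array(p)))
E
```

```text
time: 6.72
eef_pos: [0.4604, 0.1878, 0.1491]
eef_rot: [[1.0, -0.0, -0.002], [-0.0, -1.0, -0.001], [-0.002, 0.001, -1.0]]
force: [0.7, 0.2, 1.1]
grip_width: 0.0598
[304.34127801 255.36116021]
[333.91597644 255.37387868]
[303.89826916 221.9045671 ]
[334.37469204 221.91928944]
[307.44846098 320.28231479]
```

View pics/f1.png

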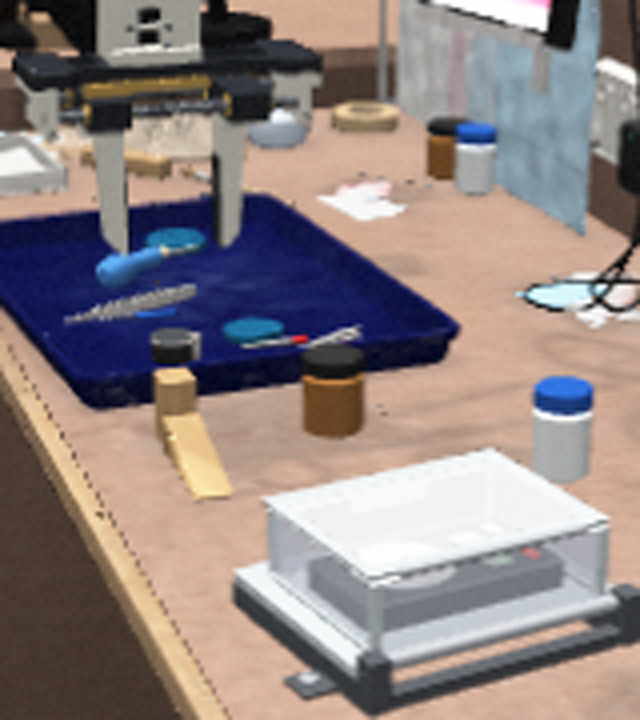

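View pics/f2.png

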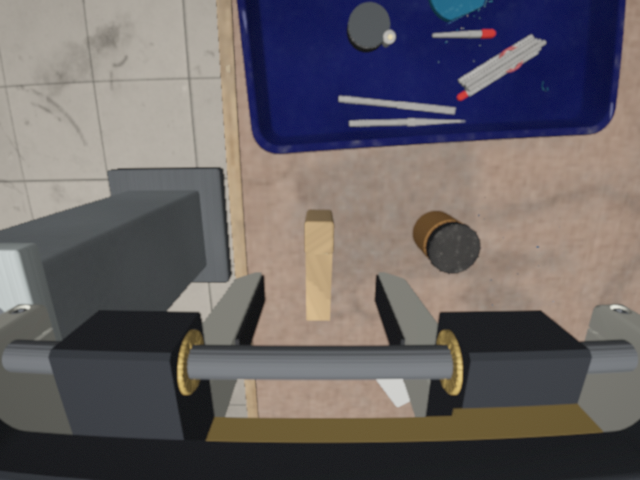

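```bash
python3 -m jog '[[[0,0,0.024,0,0,0],[0,0,0.024,0,0,0],[0,0,0.024,0,0,0],[0,0,0.024,0,0,0],[0,0,0.016,0,0,0],[0,0,0.012,0,0,0],[0,0,0,0,0,0],[0,0,0,0,0,0]]]'
python3 -m jog '[[[0,0,0,0,0,0],[0,0,0,0,0,0],[0,0,0,0,0,0],[0,0,0,0,0,0],[0,0,0,0,0,0],[0,0,0,0,0,0]]]' 0 30
```

```text
time: 7.48
eef_pos: [0.4612, 0.1879, 0.0263]
eef_rot: [[1.0, -0.001, 0.0], [-0.001, -1.0, 0.0], [0.0, -0.0, -1.0]]
force: [-0.6, 0.9, -0.3]
grip_width: 0.0599
time: 7.98
eef_pos: [0.461, 0.188, 0.0259]
eef_rot: [[1.0, -0.001, 0.0], [-0.001, -1.0, 0.0], [0.0, -0.0, -1.0]]
force: [-2.5, 0.9, 1.0]
grip_width: 0.0245
```

```bash
python3 -m jog '[[[0,0,-0.005,0,0,0],[0,0,-0.007,0,0,0],[0,0,0,0,0,-5.7],[0,0,0,0,0,-5.8],[0.0008,0.024,0,0,0,0],[0.0008,0.024,0,0,0,0],[0.0008,0.024,0,0,0,0],[0.0008,0.024,0,0,0,0],[0.0008,0.024,0,0,0,0],[0,0,0,0,0,0],[0,0,0,0,0,0]]]'
python3 - <<'E'
from h import *
shot("side","g1",(210,150,370,300),4); s=shot("scene","g2",(240,150,380,290),4);shot("wrist","g3")
E
```

```text
time: 8.9
eef_pos: [0.4889, 0.0703, 0.0382]
eef_rot: [[0.981, 0.196, 0.0], [0.196, -0.981, 0.0], [0.0, -0.0, -1.0]]
force: [-0.3, 0.9, -1.7]
grip_width: 0.0241
```

View pics/g1.png

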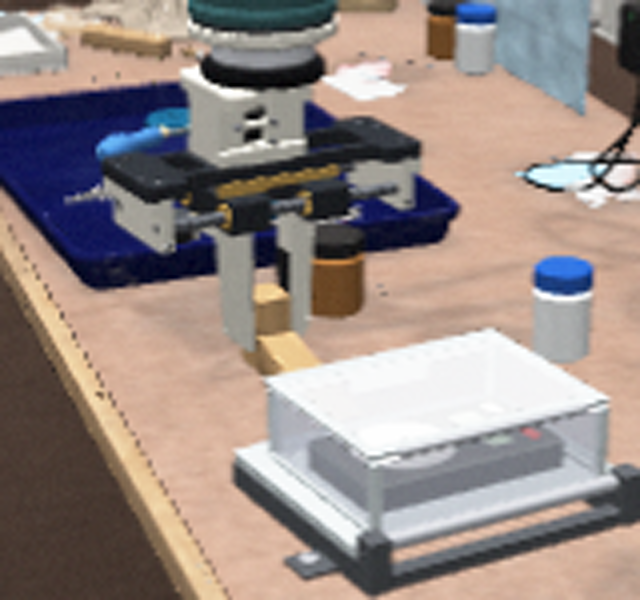

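View pics/g2.png

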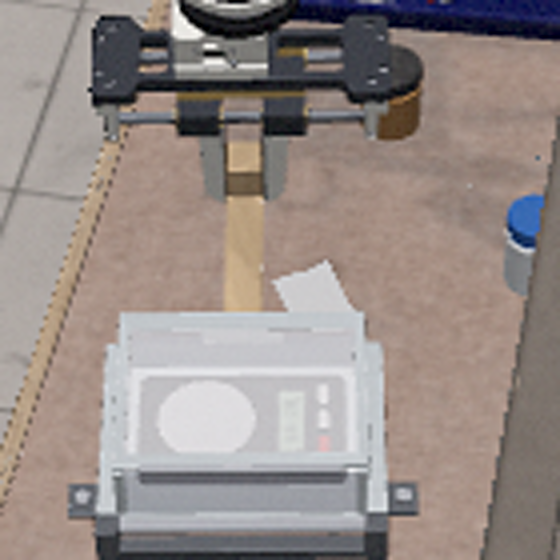

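View pics/g3.png

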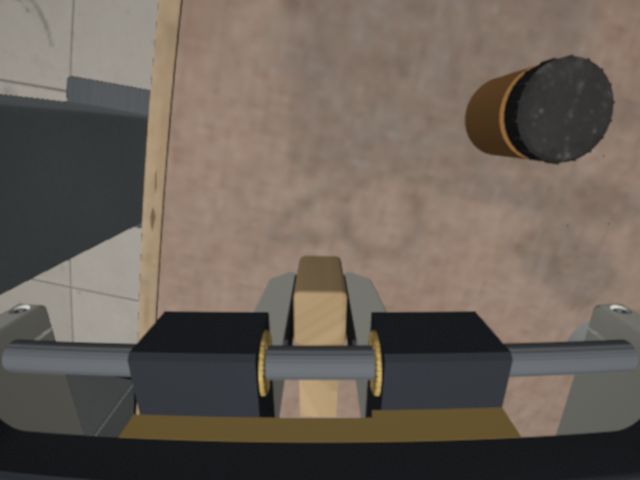

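```bash
python3 -m jog '[[[0,0,0.006,0,0,0],[0,0,0.005,0,0,0],[0,0,0.001,0,0,0],[0,0,0,0,0,0]]]'
python3 -m jog '[[[0,0.01,0,0,0,0],[0,0.012,0,0,0,0],[0,0.01,0,0,0,0],[0,0.008,0,0,0,0],[0,0,0,0,0,0]]]'
python3 -m jog '[[[0,0.006,0,0,0,0],[0,0.004,0,0,0,0],[0,0,0,0,0,0]]]'
```

```text
time: 9.38
eef_pos: [0.4886, 0.0717, 0.0256]
eef_rot: [[0.98, 0.199, -0.0], [0.199, -0.98, 0.0], [0.0, -0.0, -1.0]]
force: [-1.5, 1.2, 4.8]
grip_width: 0.0239
time: 9.8
eef_pos: [0.4969, 0.0304, 0.0256]
eef_rot: [[0.98, 0.197, 0.0], [0.197, -0.98, -0.001], [0.0, 0.001, -1.0]]
force: [0.6, -3.5, 4.4]
grip_width: 0.0234
time: 10.05
eef_pos: [0.4987, 0.0214, 0.0256]
eef_rot: [[0.98, 0.198, 0.0], [0.198, -0.98, -0.001], [0.0, 0.001, -1.0]]
force: [1.0, -3.0, 3.5]
grip_width: 0.024
```

```bash
python3 -m jog '[[[0,0.003,0,0,0,0],[0,0.002,0,0,0,0],[0,0,0,0,0,0]]]'; python3 -m jog '[[[0,0.002,0,0,0,0],[0,0.001,0,0,0,0],[0,0,0,0,0,0]]]'; python3 -m jog '[[[0,0.002,0,0,0,0],[0,0.001,0,0,0,0],[0,0,0,0,0,0]]]'
```

```text
time: 10.3
eef_pos: [0.4995, 0.017, 0.0256]
eef_rot: [[0.98, 0.198, -0.0], [0.198, -0.98, -0.0], [-0.0, 0.0, -1.0]]
force: [0.6, -0.4, 3.5]
grip_width: 0.0239
time: 10.55
eef_pos: [0.5001, 0.0142, 0.0256]
eef_rot: [[0.98, 0.198, -0.0], [0.198, -0.98, -0.0], [-0.0, 0.0, -1.0]]
force: [0.6, 1.3, 4.2]
grip_width: 0.0237
time: 10.8
eef_pos: [0.5008, 0.0111, 0.0256]
eef_rot: [[0.98, 0.198, 0.0], [0.198, -0.98, -0.0], [-0.0, 0.0, -1.0]]
force: [-0.2, 0.9, 2.5]
grip_width: 0.0237
```

```bash
for i in 1; do python3 -m jog '[[[0,0.002,0,0,0,0],[0,0.001,0,0,0,0],[0,0,0,0,0,0]]]'; python3 -m jog '[[[0,0.002,0,0,0,0],[0,0.001,0,0,0,0],[0,0,0,0,0,0]]]'; python3 -m jog '[[[0,0.002,0,0,0,0],[0,0.001,0,0,0,0],[0,0,0,0,0,0]]]'; done
python3 - <<'E'
from h import *
shot("side","i1",(230,180,390,300),5); shot("scene","i2",(240,170,380,290),4)
E
```

```text
time: 11.05
eef_pos: [0.5013, 0.0081, 0.0256]
eef_rot: [[0.98, 0.198, 0.0], [0.198, -0.98, -0.0], [-0.0, 0.0, -1.0]]
force: [0.7, 0.8, 2.3]
grip_width: 0.0238
time: 11.3
eef_pos: [0.5019, 0.0056, 0.0256]
eef_rot: [[0.98, 0.198, -0.0], [0.198, -0.98, 0.001], [-0.0, -0.001, -1.0]]
force: [-0.9, 6.3, 2.9]
grip_width: 0.0238
time: 11.55
eef_pos: [0.5025, 0.0028, 0.0256]
eef_rot: [[0.98, 0.198, -0.0], [0.198, -0.98, 0.001], [-0.0, -0.001, -1.0]]
force: [-0.4, 6.1, 3.6]
grip_width: 0.0237
```

View pics/i1.png

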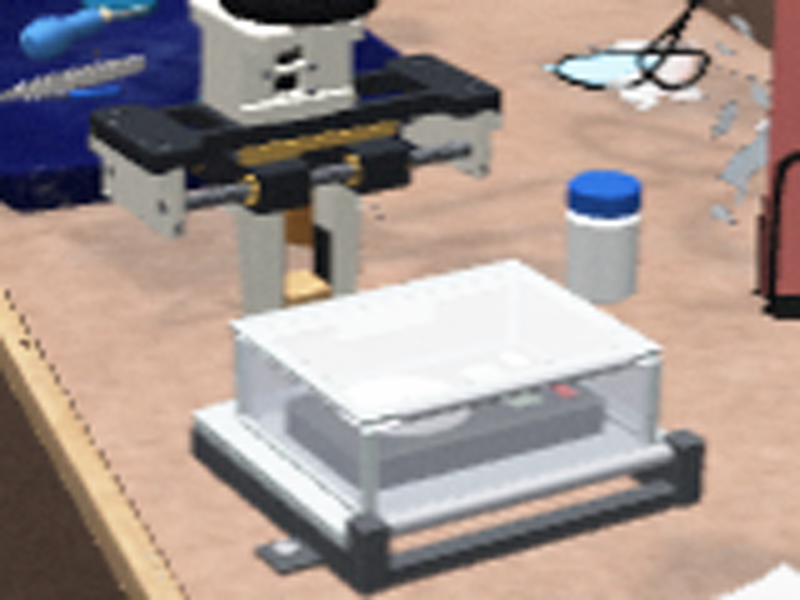

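View pics/i2.png

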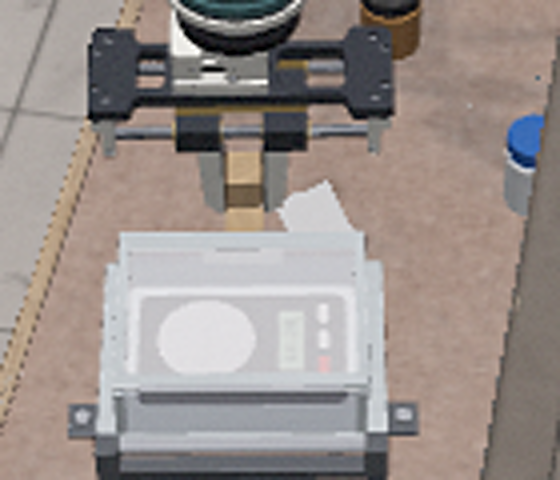

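```bash
python3 -m jog '[[[0,0.002,0,0,0,0],[0,0.002,0,0,0,0],[0,0.002,0,0,0,0],[0,0.002,0,0,0,0],[0,0.002,0,0,0,0],[0,0.002,0,0,0,0],[0,0,0,0,0,0],[0,0,0,0,0,0],[0,0,0,0,0,0],[0,0,0,0,0,0]]]'
python3 - <<'E'
from h import *
shot("side","j1",(230,180,390,300),5); shot("scene","j2",(240,170,380,290),4);shot("wrist","j3")
E
```

```text
time: 12.48
eef_pos: [0.5049, -0.0092, 0.0256]
eef_rot: [[0.98, 0.198, -0.0], [0.198, -0.98, 0.0], [-0.0, -0.0, -1.0]]
force: [-0.5, 5.5, 2.7]
grip_width: 0.0237
```

View pics/j1.png

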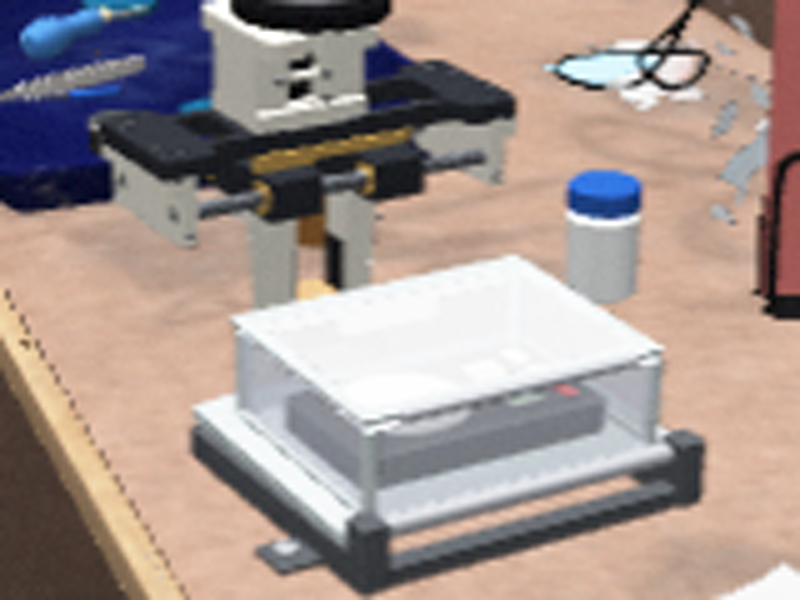

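View pics/j2.png

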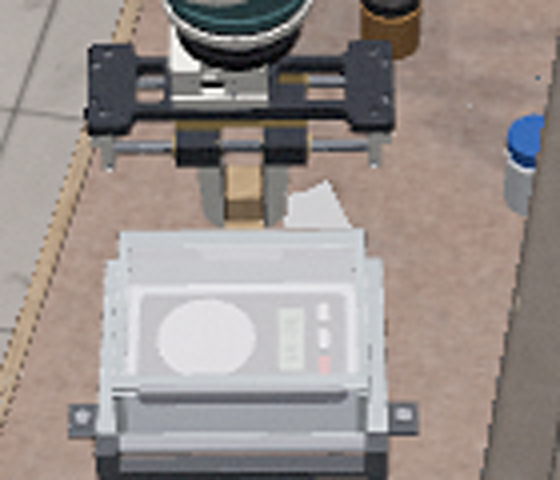

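View pics/j3.png

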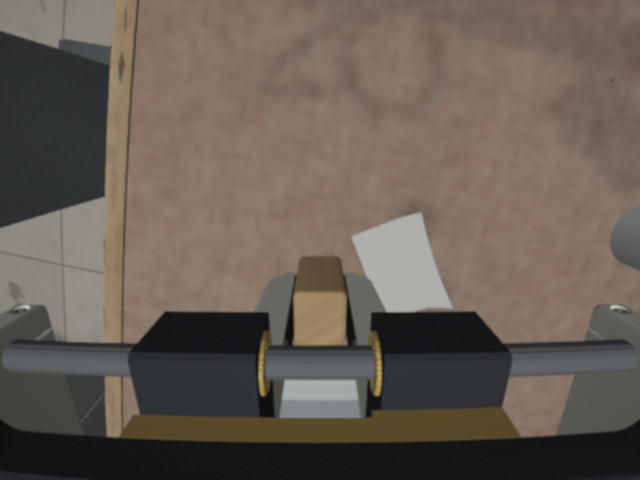

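Run:
```python
from h import *
np.set_printoptions(precision=2,suppress=True)
n=np.array([-.199,.98,0]);l=np.array([.98,.199,0]);bar=np.array([.5135,-.048,0])
O=bar-.072*n; hp=np.array([75,24])/1e3
def W(x,y,z): return O-x*n+y*l+np.array([0,0,z])
def T(x,z,a):
    # plate raised: front goes up
    dx,dz=x-hp[0],z-hp[1]; c,s=np.cos(a),np.sin(a)
    return hp[0]+c*dx+s*dz, hp[1]-s*dx+c*dz
for cam_,names in (("side",("f1","i1","j1")),("scene",("g2","i2","j2"))):
    C=cam(cam_); im=[cv2.cvtColor(cv2.imread(f"pics/{k}_full.png"),6) for k in names]
    pts={"covFR":(-54,76,71),"covFL":(-54,-76,71),"platFL":(-72,-86,24),"scaleFR":(-30,60,40),"railref":(75,85,16)}
    for k,(x,y,z) in pts.items():
        p=proj(C,W(x/1e3,y/1e3,z/1e3))
        x2,z2=T(x/1e3,z/1e3,.004/.147) if k!="railref" else (x/1e3,z/1e3)
        e=proj(C,W(x2,y/1e3,z2))-p
        r=[]
        for j in (1,2):
            q,st,er=cv2.calcOpticalFlowPyrLK(im[0],im[j],np.array([[p]],np.float32),None,winSize=(9,9),maxLevel=0)
            r.append(q[0,0]-p)
        print(cam_,k,p,"exp4mm",e,"early",r[0],"now",r[1])
s=ctrl.get_state();print(s["time"],s["force"])
```

```text
side covFR [332.   230.82] exp4mm [ 0.35 -1.2 ] early [-0.12 -0.45] now [ 0.02 -1.45]
side covFL [275.08 243.3 ] exp4mm [ 0.26 -1.25] early [0.09 0.02] now [ 0.13 -0.88]
side platFL [267.81 260.49] exp4mm [-0.03 -1.59] early [-0.05 -0.18] now [-0.01 -1.24]
side scaleFR [331.61 247.67] exp4mm [ 0.14 -1.05] early [-0.25 -0.48] now [-0.16 -1.28]
side railref [366.52 271.41] exp4mm [0. 0.] early [-0.    0.05] now [-0.01  0.06]
scene covFR [330.55 225.99] exp4mm [ 0.04 -0.5 ] early [-0.03 -0.27] now [-0.09 -0.53]
scene covFL [269.28 226.64] exp4mm [-0.11 -0.5 ] early [ 0.03 -0.36] now [ 0.03 -0.5 ]
scene platFL [266.77 233.17] exp4mm [-0.1  -0.98] early [ 0.04 -0.29] now [ 0.06 -1.12]
scene scaleFR [324.2  241.43] exp4mm [ 0.01 -0.57] early [-0.09 -0.23] now [-0.06 -0.86]
scene railref [335.35 281.4 ] exp4mm [0. 0.] early [-0.04  0.03] now [-0.03  0.02]
12.6333 [-0.79  4.7   3.34]
```

```bash
python3 -c "
from bench import ctrl
ctrl.sign_off()"
```

```text
the job is handed in; nothing more can be done
```

I shut the cover, drove the wedge under the lift bar, and handed the job in at about 12.6 s, still holding the wedge by its grip block. No verdict came back.

- **Cover:** I pushed it down with closed fingertips until it stopped firm. The fingertips stopped at z ≈ 70 mm and read about 18 N; the shut height is 71 mm. The later pictures show it still flat on the shield.
- **Wedge:** I gripped the block with the grip set to 30 N. I lined it up with the stand and slid it along the bench. It met the bar near y ≈ 0.007 m, where the push rose to about 6 N, and I went about 16.5 mm further. The geometry puts the bar's underside at about 18 mm.
- **Lift check:** image motion in the side and scene cameras fits a lift of about 4 mm. Single points scatter from about 3 to 6 mm, so this is only a rough check. The rail reference point did not move.
- **Final state:** the last steady reading shows a push of about 5 N, about 3 N upward from the bench, and an opening of 23.7 mm on the block. The last pictures show the hand clear of the stand and cover. The jars look untouched in them. I did not check the caliper in a final picture, but the hand never went near it.

No check failed. The first estimates of the stand's yaw differed by about 1.5° between cameras. I used 11.5°, and the contact came within 2 mm of where that predicted.

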